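# Thread the hand-rest bar through its two guide posts

## Robot

A 7-joint arm with a two-finger parallel gripper is mounted at the origin on the work surface. World frame = base frame: x ahead of the robot, y to its left, z up, the work surface at z = 0. Lengths are in m, angles in rad, forces in N, time in s.
With the tool pointing down it reaches from about 0.4 to 0.85 m from the base axis. Payload 10.4 kg.
Tool frame: the origin (TCP) lies on the centre line of the jaws, within the pads' length; the fingertips stand 11 mm ahead of it and the grasp point (between the pads) lies 8 mm behind it (tip_reach is the distance from the TCP to the fingertips, in m); z points along the fingers, y is the line along which they close (so a half turn about z gives the same grasp; the last joint's range is limited). The gripper opens to 85 mm and grips with 20 to 120 N. Pads are 22 mm wide; open, the fingers measure 114 mm over their backs; the gripper's body (76 mm by 85 mm) begins 54 mm behind the grasp point. The pads swing forward as they close: fully open they stand 13 mm farther back than shut.
Start: joints at [1.129, 0.332, -0.065, 1.46, 0.022, 1.35, -0.088], TCP at [0.254, -0.571, 0.242] pointing down, gripper open.
Joint ranges: [-2.6, 2.6], [-0.5, 2.12], [-1.47, 1.34], [0.16, 2.42], [-1.27, 4.41], [0.06, 2.06], [-2.6, 2.6]. Speed limits (rad/s): [2.22, 2.22, 2.79, 2.79, 3.14, 3.14, 3.14].

## Interface

Orientations are given as a unit quaternion [x, y, z, w].
In Python, from workcell import get_obs, camera, hand_in, tip_reach gives the robot as it stands. The module is installed in compiled form; this text tells all that it offers.
- The arm moves only by the tool move_arm, never from a script. Its argument "plan" is a list of rows, each an object with "delta_pos": the shift along the tool's x, y, z in a scale on which 1.0 is 0.6 m, a list of three; "turn": the turn, a rotation vector about the tool's x, y, z in normalised numbers (1 is pi/2 rad), a list of three; "fingers": the closure, from 0 (fully open) to 1 (shut). A call has 1 to 12 rows; each row is the pose to reach, as a shift and turn from the pose commanded when the call began, along the tool's axes at that moment; what a row does not reach only later rows make up. A row lasts 1/8 s, in which the tool goes at most 62.5 mm and 10.7 degrees, less where a joint would pass 70% of its speed; a pose out of reach is approached as far as the arm can. A shift or turn number past 1, either way, is cut back to 1. A call with a gripper value outside its range is refused whole. The fingers move at their own pace and stop on an object; "force" is the grip in N (left out, the last holds). Time passes only in rows, so rows that repeat a pose let the fingers close. It gives the time, the measured TCP pose, the force, the opening and the grip force at its end, in the units of the state.
- get_obs(): the state, without advancing time (a new reading comes with each control period).
- camera(name): name is "side" or "top" or "wrist"; returns a dict with "color" (384x512x3 uint8, red, green, blue), "range_z" (384x512 float32, m along the optical axis (not along the pixel's ray), 0 where there is no reading), "fx", "fy", "cx", "cy" (pixels), "k1" (the pictures are not rectified: a ray, as slopes to the right and down, at radius r is drawn at 1 + k1 r^2 times it, then the intrinsics apply), "R" (3x3) and "t" (3): a world point X has camera coordinates R X + t; the wrist camera has in their place "tool_from_camera" (4x4, takes a point from camera to tool coordinates, whose origin is the TCP and whose axes are the flange's). Camera axes: x right, y down, z forward; pixel columns grow to the right and rows downward; lengths in m; the calibration is good to about 2 mm. A picture is of the moment at which its call begins: read the wrist's pose just before it.
- hand_in(): hands the job in; it is judged then, once.
The state is a dict: "clock": time; "joint_pos": joint angles; "joint_velocities": joint speeds; "tau": joint torques, N m; "position": TCP position; "ee_rot": TCP orientation; "ft_force": force on the tool from outside, world axes, zero at the start; "torque": the same for the moment, N m; "grip_width": opening from 0.0 (shut) to 1.0 (fully open); "grasp_force": force on a finger pad.
Only numpy, scipy, OpenCV 4.12 (cv2) and the standard library are available. Lean on these libraries where they do the work, as an engineer would, in place of code of your own. Each camera call takes 0.05 s, during which the arm holds its last target. There are 200 camera calls.

## Task

Take the hand-rest bar off its wooden rest and thread it, nose first, through the hole of the near guide post (the one on the rest's side) and on through the hole of the far one, feeling for the holes and never forcing the bar against the posts. Push it fully home, so that its collar sits flush against the near post, and let go of it. Leave the other things on the bench alone.

Things in the scene. Friction and masses are not known exactly. Their poses are not given: they have to be found in the camera images.
- bar: The hand-rest bar: straight aluminium rod, 12 mm diameter, with a flat round collar (32 mm diameter, 6 mm thick) and behind it a dark wooden handle. Origin on the rod's axis at the collar's front face; +y runs along the rod to the nose, 190 mm away; z up. The last 8 mm taper to a blunt 8 mm nose. About 0.16 kg, balanced 55 mm in front of the collar face. Starts level, axis 60 mm above the bench.
- bar_handle (a point): Middle of the bar's handle, on the axis, 31 mm behind the collar's front face (bar frame y = -31 mm). The handle is of rectangular section: 22 mm wide (bar x), 50 mm long (y), 24 mm high (z). On the rest, fingers have room on both sides of it, down to 20 mm above the bench.
- bar_nose (a point): The tip of the bar's nose, on its axis (bar frame, y = +190 mm).
- stand: The guide stand's dark steel foot, 120 x 210 x 12 mm, fixed; origin mid underside, z up, +y the nominal threading direction. On it a wooden carriage (90 x 160 mm, top 25 mm above the bench) with two posts. The carriage was clamped by hand: shifted along x up to 13 mm either way and turned about the foot's vertical midline up to 0.1 rad either way. Readings do not show this. It does not yield.
- near_mark (a point): Nominal centre of the near hole at the near post's outer face (foot frame x 0, y -71 mm, 70 mm above the bench); the real hole is off to the side as the carriage is. Posts: wood, 80 mm wide (x), 12 mm thick (y), 25 to 105 mm above the bench. Holes: 15 mm diameter, 1 mm chamfer on the -y side, centres 70 mm above the bench, the two in line. Keep the force of bar on stand below 30 N.
- far_mark (a point): Nominal centre of the far hole at the far post's inner face (foot frame x 0, y +59 mm, 70 mm above the bench; the post's outer face is at y +71 mm). The real hole is off to the side as the carriage is. With the collar flush on the near post the nose stands 48 mm beyond the far post.
- rest: The bar's fixed wooden rest: base 70 x 220 x 12 mm; origin at the underside below the bar's collar face, axes as the bar's. A 14 mm wide seat (top 48 mm above the bench) bears the handle and a notched post (y = 130 mm, notch open upward, lips 70 mm above the bench) the rod. Lift the bar straight up 30 mm to clear it.
- cup: White ceramic cup, 72 mm wide, 75 mm high, a bystander; origin under its middle.
- bowl: White ceramic bowl, 100 mm wide, 45 mm high, a bystander; origin under its middle.
- brush: Loose brush about 200 mm long, a bystander.
- mug: White ceramic mug with a handle, 80 mm wide, 90 mm high, a bystander; origin under its middle.
- jar: Amber glass jar, 56 mm wide, 70 mm high, a bystander; origin under its middle.
- tile: White test tile, 100 x 100 x 8 mm, lying flat, a bystander; origin under its middle.
- paint_pot: Small blue ceramic paint pot, 56 mm wide, 40 mm high, a bystander; origin under its middle.
Things that resemble listed ones, but are neither listed nor needed, are in the scene too. There is more than one size of the bar; the job needs the larger.

How it is judged:
By the outcome, as a careful person would: the job done as asked, in the order asked, and still so for the second after the job is handed in, with the robot touching nothing.
It also fails if it takes over 72 s, if anything falls off the work surface, if the arm or the gripper's body presses on something with over 40 N, if the wrist force passes 120 N, or if a joint passes its speed limit or range.

## Working session

There is one attempt and no reset: what is moved stays moved. The work goes in short steps, Python scripts to look and compute and a tool call to move; the robot and the scene stay as the last step left them, time stands still between calls to the robot, and variables do not carry over. Pictures are saved under pics/ and viewed, at most 12 in all, crops included, and the job is handed in when it is done.

Besides the shell and the picture viewer there is one more tool, called after "Emit:" as name(argument=value, ...) on one line, values as JSON. move_arm: Moves the arm, as the interface text tells. Its arguments: {"type":"object","properties":{"plan":{"type":"array","items":{"type":"object","properties":{"delta_pos":{"type":"array","items":{"type":"number"}},"turn":{"type":"array","items":{"type":"number"}},"fingers":{"type":"number"}}}},"force":{"type":"number"}},"required":["plan"]}

```bash
mkdir -p pics
cat > h.py <<'E'
import numpy as np, cv2
from workcell import get_obs, camera, hand_in, tip_reach
from scipy.spatial.transform import Rotation as Rn
def cam(n):
    o=get_obs(); c=camera(n)
    if n=="wrist":
        T=np.eye(4);T[:3,:3]=Rn.from_quat(o["ee_rot"]).as_matrix();T[:3,3]=o["position"]
        W=T@np.array(c["tool_from_camera"]); c["Rw"]=W[:3,:3]; c["o"]=W[:3,3]
    else:
        c["Rw"]=np.array(c["R"]).T; c["o"]=-c["Rw"]@np.array(c["t"])
    return c
def rays(c,px):
    px=np.atleast_2d(np.array(px,float)); d=np.c_[(px[:,0]-c["cx"])/c["fx"],(px[:,1]-c["cy"])/c["fy"]]
    u=d.copy()
    for _ in range(10): u=d/(1+c["k1"]*(u**2).sum(1,keepdims=True))
    return np.c_[u,np.ones(len(u))]@c["Rw"].T
def onplane(c,px,z):
    r=rays(c,px); return c["o"]+r*((z-c["o"][2])/r[:,2])[:,None]
def cloud(c):
    v,u=np.mgrid[0:384,0:512]; r=rays(c,np.c_[u.ravel(),v.ravel()])
    return (c["o"]+r*c["range_z"].ravel()[:,None]).reshape(384,512,3)
def save(c,n): cv2.imwrite(f"pics/{n}.png",c["color"][:,:,::-1])
E
python3 - <<'E'
from h import *
import pickle
o=get_obs(); print({k:np.round(v,3) for k,v in o.items()},tip_reach)
ims=[]
for n in("top","side"):
    c=cam(n); print(n,c["o"],c["fx"],c["k1"],np.round(c["Rw"],2).tolist()); pickle.dump({k:v for k,v in c.items()},open(n+".pkl","wb")); save(c,n)
E
```

```text
{'clock': np.float64(0.0), 'joint_pos': array([ 1.129,  0.333, -0.065,  1.461,  0.022,  1.35 , -0.089]), 'joint_velocities': array([-0.   ,  0.002, -0.   , -0.001,  0.   , -0.001, -0.001]), 'tau': array([ 0.0000e+00, -6.2544e+01,  4.9000e-02, -3.9160e+01,  1.6000e-02,
        1.0000e-02,  0.0000e+00]), 'position': array([ 0.254, -0.571,  0.242]), 'ee_rot': array([ 0.978,  0.208, -0.   , -0.001]), 'ft_force': array([-0.145, -0.186,  1.57 ]), 'torque': array([-0.021, -0.01 , -0.015]), 'grasp_force': np.float64(0.0), 'grip_width': np.float64(1.001)} 0.011
top [ 0.48918034 -0.04586836  1.12506419] 396.47583904196165 -0.11316910645119779 [[0.01, -1.0, 0.06], [-1.0, -0.01, 0.01], [-0.01, -0.06, -1.0]]
side [ 0.46102533 -0.90336214  0.78566253] 428.07606359478115 -0.015411043199527697 [[1.0, -0.04, 0.08], [-0.08, -0.63, 0.77], [0.02, -0.77, -0.64]]
```

View pics/top.png

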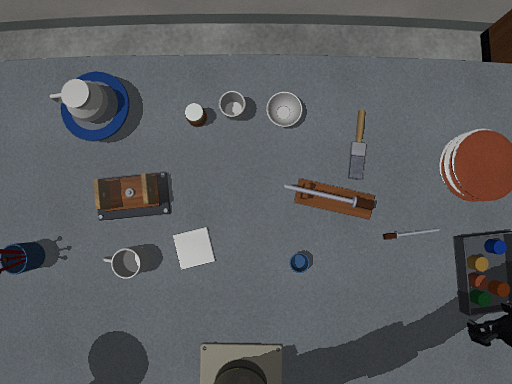

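View pics/side.png

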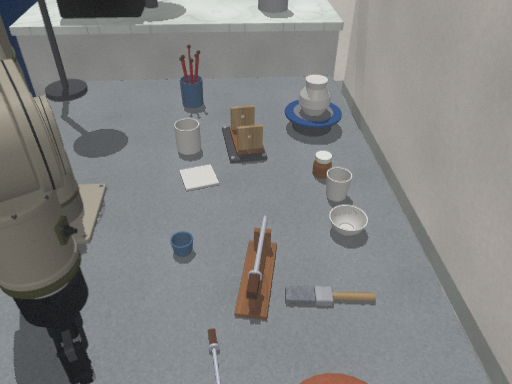

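The top view shows two bars. One lies on the wooden rest, with its nose at about (286,186) and its handle at (366,202). The other is a small loose bar at (390..440, 235). The one on the rest is the larger and fits the description. The stand is at (95..170, 172..220), with its near post at (151,188) and its far post at (107,193).

Run:
```python
from h import *
import pickle
c=pickle.load(open("top.pkl","rb")); s=pickle.load(open("side.pkl","rb"))
for n,k in(("top",c),("side",s)):
    P=cloud(k); x,y,z=P[...,0],P[...,1],P[...,2]
    # posts
    for lo,hi in((.097,.113),):
        m=(z>lo)&(z<hi)&(x>.45)&(x<.8)&(y>.1)&(y<.45)&(k["range_z"]>0)
        nn,lab,st,ce=cv2.connectedComponentsWithStats(m.astype(np.uint8))
        for i in range(1,nn):
            if st[i,4]>30:
                v,u=np.where(lab==i); q=onplane(k,np.c_[u,v],.105)[:,:2]
                r=cv2.minAreaRect((q*1000).astype(np.float32)); print(n,"post",ce[i].round(1),st[i,4],r,P[lab==i].mean(0).round(4))
    # bar points
    g=k["color"].astype(int); 
    m=(z>.05)&(z<.085)&(x>.4)&(x<.75)&(y>-.4)&(y<0)
    rod=m&(g.min(2)>115)&(g.max(2)-g.min(2)<40)
    nn,lab,st,ce=cv2.connectedComponentsWithStats(rod.astype(np.uint8)); 
    i=1+np.argmax(st[1:,4]); v,u=np.where(lab==i); q=onplane(k,np.c_[u,v],.062 if n=="top" else .063)[:,:2]
    vx,vy,x0,y0=cv2.fitLine(q.astype(np.float32),cv2.DIST_HUBER,0,.001,.001).ravel(); d=np.array([vx,vy]); d*=np.sign(d[1]); t=(q-[x0,y0])@d
    print(n,"rod",st[i],d,"ang",np.arctan2(d[1],d[0]),"ends",[x0,y0]+d*t.min(),[x0,y0]+d*t.max(),np.ptp(t))
    hd=m&(g[...,0]-g[...,2]>15)&(g[...,0]<120); q=P[hd]; q=q[(np.abs(q[:,:2]-([x0,y0]+d*t.min())).max(1)<.08)]
    print("handle",len(q),q.mean(0) if len(q) else 0)
a=cv2.resize(c["color"][160:230,270:450],None,fx=4,fy=4,interpolation=2)
b=cv2.resize(s["color"][90:170,210:290],None,fx=4,fy=4,interpolation=2)
W=np.zeros((600,720,3),np.uint8); W[:280]=a; W[280:600,:320]=b; cc=cv2.resize(c["color"][165:230,85:180],None,fx=4,fy=4,interpolation=2); W[280:540,330:710]=cc
cv2.imwrite("pics/crop1.png",W[:,:,::-1])
# foot dark, top plane .012
g=c["color"].astype(int);m=(g.max(2)<62); m[:165]=0;m[228:]=0;m[:,:85]=0;m[:,185:]=0
v,u=np.where(cv2.morphologyEx(m.astype(np.uint8),cv2.MORPH_OPEN,np.ones((3,3)))>0); q=onplane(c,np.c_[u,v],.012)[:,:2]; print("foot",cv2.minAreaRect((q*1000).astype(np.float32)))
```

```text
top post [ 97.9 111. ] 125 ((751.7649536132812, 395.2361145019531), (43.92923355102539, 104.40510559082031), 39.752864837646484) [0.751  0.3856 0.105 ]
top post [144.2 188.4] 165 ((544.5108032226562, 251.08949279785156), (76.99661254882812, 15.090924263000488), 7.359165668487549) [0.5445 0.2515 0.1046]
top post [ 96.7 194. ] 169 ((529.7915649414062, 378.6309509277344), (76.93521881103516, 16.496028900146484), 1.9626339673995972) [0.5284 0.3797 0.1042]
top rod [284 185  73  22 220] [0.21592101 0.9764108 ] ang 1.3531613 ends [ 0.51540158 -0.30850412] [ 0.55822469 -0.11485485] 0.19832766656486409
handle 157 [ 0.51171704 -0.32980212  0.07070952]
side post [310.  104.6] 114 ((752.8226318359375, 381.3654479980469), (52.25267028808594, 101.49186706542969), 51.70171356201172) [0.7573 0.3769 0.1049]
side post [241.9 107.3] 76 ((528.8550415039062, 369.2448425292969), (80.69248962402344, 23.376874923706055), 7.387257099151611) [0.5283 0.3774 0.1011]
side post [249.4 127.1] 91 ((543.9071044921875, 241.83154296875), (81.64619445800781, 22.07893943786621), 8.024852752685547) [0.5442 0.2486 0.1011]
side rod [248 216  19  64 303] [0.21187507 0.97729677] ang 1.3573031 ends [ 0.51484834 -0.31406911] [ 0.55720461 -0.11869626] 0.19991149575054934
handle 265 [ 0.51018505 -0.33661838  0.06755692]
foot ((527.551025390625, 308.6336364746094), (117.63123321533203, 203.71324157714844), 6.292040824890137)
```

View pics/crop1.png

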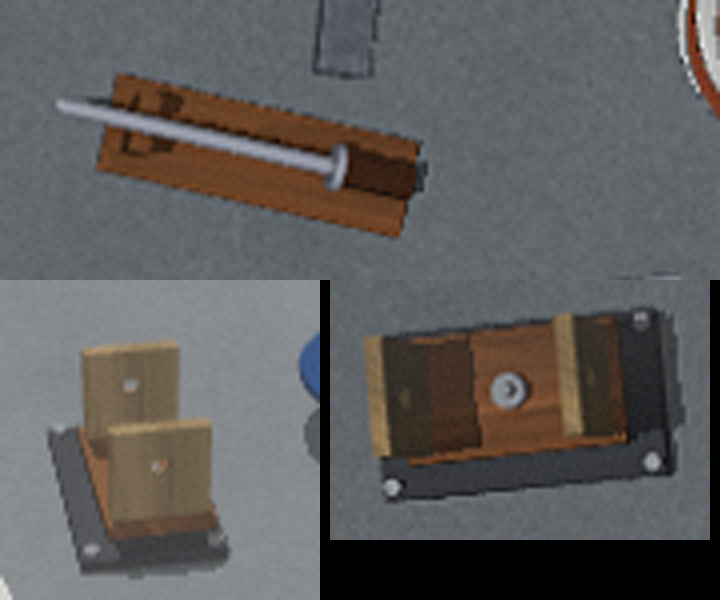

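The crop confirms it: the bar with collar and handle on the wooden rest is the long one (about 190 mm of rod). The side-view crop also shows both stand holes. I'm moving above the handle.

Units first: shifts go in shares of 0.6 m and turns go in shares of pi/2 rad. So 0.331 m / 0.6 = 0.5517, 0.04 m / 0.6 = 0.0667, -0.935 rad / 1.5708 = -0.5952.

Emit:
move_arm(plan=[{"delta_pos": [0.0917,-0.0317,0],"turn": [0,0,-0.0993],"fingers": 0.2},{"delta_pos": [0.1833,-0.0633,0],"turn": [0,0,-0.1986],"fingers": 0.2},{"delta_pos": [0.275,-0.095,0.0167],"turn": [0,0,-0.2979],"fingers": 0.2},{"delta_pos": [0.3667,-0.1267,0.0333],"turn": [0,0,-0.3973],"fingers": 0.2},{"delta_pos": [0.4583,-0.1583,0.05],"turn": [0,0,-0.4966],"fingers": 0.2},{"delta_pos": [0.5517,-0.1883,0.0667],"turn": [0,0,-0.5952],"fingers": 0.2},{"delta_pos": [0.5517,-0.1883,0.0667],"turn": [0,0,-0.5952],"fingers": 0.2},{"delta_pos": [0.5517,-0.1883,0.0667],"turn": [0,0,-0.5952],"fingers": 0.2},{"delta_pos": [0.5517,-0.1883,0.0667],"turn": [0,0,-0.5952],"fingers": 0.2}])

```text
clock: 1.23
position: [0.5096, -0.3346, 0.2023]
ee_rot: [0.78, 0.625, -0.0, 0.0]
ft_force: [0.6, 0.1, -0.1]
grip_width: 0.797
grasp_force: 0.0
```

Run:
```python
from h import *
import pickle
o=get_obs(); print(o["clock"],o["position"],o["ee_rot"],o["joint_pos"],o["ft_force"])
c=cam("wrist"); pickle.dump(c,open("w1.pkl","wb")); save(c,"w1"); print(c["o"],c["fx"],c["Rw"].round(2).tolist())
```

```text
1.225 [ 0.50962912 -0.33457973  0.20234595] [ 7.80399244e-01  6.25281446e-01 -3.46447499e-04  1.11804458e-04] [ 0.7965579   0.34686462 -0.36478818  1.5430361   0.12787063  1.27527462
  0.19451617] [ 0.55598672  0.07052456 -0.0622833 ]
[ 0.52489739 -0.26574777  0.33382939] 283.5152654708836 [[0.98, -0.21, -0.06], [-0.22, -0.94, -0.27], [-0.0, 0.27, -0.96]]
```

View pics/w1.png

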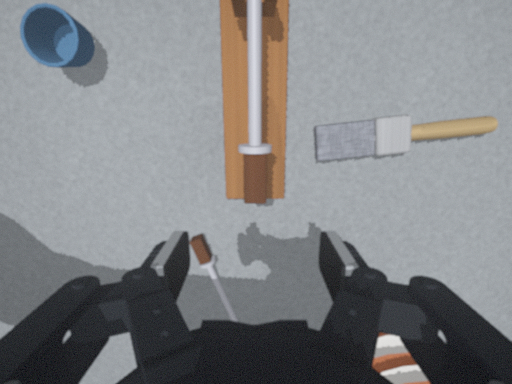

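The wrist view shows the rod running along column 255, the collar at (255,149) and the handle at (255,155..203), with both fingers well clear on each side.

Run:
```python
from h import *
import pickle
c=pickle.load(open("w1.pkl","rb")); g=c["color"].astype(int)
m=(g.min(2)>120)&(g.max(2)-g.min(2)<30); m[:,:240]=0;m[:,272:]=0;m[140:]=0
mid=[];
for r in range(5,140,5):
    u=np.where(m[r])[0]
    if 5<len(u)<20: mid.append((u.mean(),r))
q=onplane(c,mid,.061); A=np.polyfit(q[:,1],q[:,0],1); print("rod x=%.5f*y+%.5f"%tuple(A),"ang",np.arctan2(1,A[0]),np.std(q[:,0]-np.polyval(A,q[:,1])))
h=(g[...,0]<120)&(g[...,0]-g[...,2]>25); h[:154]=0;h[210:]=0;h[:,235:242]=0;h[:,:235]=0;h[:,275:]=0
v,u=np.where((g[...,0]<115)&h); print(u.min(),u.max(),v.min(),v.max())
hp=[]
for r in range(160,196,4):
    e=g[r,236:276,0]; k=np.where(e<115)[0]+236; hp.append(((k.min()+k.max())/2,r,len(k)))
print(hp)
hp=np.array(hp); print(onplane(c,hp[:,:2],.072).round(4).tolist())
print("collar front/back top", onplane(c,[[255,144],[255,146],[255,153],[255,203]],.072))
P=cloud(c); print(P[[100,120,175,190],[255]*4].round(4))
print(g[140:160,255,0], g[192:212,255,0])
```

```text
rod x=0.21741*y+0.58291 ang 1.3567172528923286 0.00028969955527044684
245 270 155 201
[(np.float64(266.5), 160, 4), (np.float64(256.0), 164, 3), (np.float64(263.5), 168, 5), (np.float64(266.0), 172, 4), (np.float64(256.5), 176, 6), (np.float64(265.5), 180, 4), (np.float64(265.5), 184, 2), (np.float64(256.0), 188, 5), (np.float64(265.5), 192, 4)]
[[0.5264, -0.3126, 0.072], [0.516, -0.3142, 0.072], [0.5221, -0.3194, 0.072], [0.5236, -0.3237, 0.072], [0.514, -0.3255, 0.072], [0.5215, -0.3312, 0.072], [0.5207, -0.335, 0.072], [0.511, -0.3369, 0.072], [0.5191, -0.3428, 0.072]]
collar front/back top [[ 0.51910126 -0.2958098   0.072     ]
 [ 0.51870625 -0.29759581  0.072     ]
 [ 0.51731192 -0.30390021  0.072     ]
 [ 0.50678082 -0.35151838  0.072     ]]
[[ 0.5275 -0.258   0.0662]
 [ 0.5237 -0.2751  0.0654]
 [ 0.5128 -0.3245  0.0708]
 [ 0.5096 -0.3389  0.0711]]
[205 205 206 206 205 195 183 189 208 211 211 212 210 194 151 120 115 124
 122 126] [123 120 122 120 120 117 122 120 116 122 117 129 152 165 170 168 169 162
 161 166]
```

In the tool's units: 0.154 m / 0.6 = 0.2567, 0.004 m / 0.6 = 0.0067, -0.006 rad / 1.5708 = -0.0038.

Emit:
move_arm(plan=[{"delta_pos": [0.0067,0.0008,0.0667],"turn": [0,0,-0.0038],"fingers": 0.2},{"delta_pos": [0.0067,0.0008,0.1333],"turn": [0,0,-0.0038],"fingers": 0.2},{"delta_pos": [0.0067,0.0008,0.1917],"turn": [0,0,-0.0038],"fingers": 0.2},{"delta_pos": [0.0067,0.0008,0.2333],"turn": [0,0,-0.0038],"fingers": 0.2},{"delta_pos": [0.0067,0.0008,0.2567],"turn": [0,0,-0.0038],"fingers": 0.2},{"delta_pos": [0.0067,0.0008,0.2567],"turn": [0,0,-0.0038],"fingers": 0.2},{"delta_pos": [0.0067,0.0008,0.2567],"turn": [0,0,-0.0038],"fingers": 0.2}])

```text
clock: 2.15
position: [0.5126, -0.3299, 0.0496]
ee_rot: [0.778, 0.629, 0.0, 0.001]
ft_force: [-0.3, 0.5, -0.4]
grip_width: 0.8
grasp_force: 0.0
```

Emit:
move_arm(plan=[{"delta_pos": [0,0,0],"turn": [0,0,0],"fingers": 0.5},{"delta_pos": [0,0,0],"turn": [0,0,0],"fingers": 0.65},{"delta_pos": [0,0,0],"turn": [0,0,0],"fingers": 0.8},{"delta_pos": [0,0,0],"turn": [0,0,0],"fingers": 0.9},{"delta_pos": [0,0,0],"turn": [0,0,0],"fingers": 1.0},{"delta_pos": [0,0,0],"turn": [0,0,0],"fingers": 1.0},{"delta_pos": [0,0,0],"turn": [0,0,0],"fingers": 1.0},{"delta_pos": [0,0,0],"turn": [0,0,0],"fingers": 1.0}], force=70)

```text
clock: 3.15
position: [0.5123, -0.3295, 0.0489]
ee_rot: [0.778, 0.629, 0.0, 0.0]
ft_force: [-0.9, 0.3, 5.7]
grip_width: 0.249
grasp_force: 68.8
```

In the tool's units: -0.08 m / 0.6 = -0.1333, -0.065 m / 0.6 = -0.1083.

Emit:
move_arm(plan=[{"delta_pos": [0,0,-0.0167],"turn": [0,0,0],"fingers": 1.0},{"delta_pos": [0,0,-0.0417],"turn": [0,0,0],"fingers": 1.0},{"delta_pos": [0,0,-0.075],"turn": [0,0,0],"fingers": 1.0},{"delta_pos": [0,0,-0.1083],"turn": [0,0,0],"fingers": 1.0},{"delta_pos": [0,0,-0.1333],"turn": [0,0,0],"fingers": 1.0},{"delta_pos": [0,0,-0.1333],"turn": [0,0,0],"fingers": 1.0}])

```text
clock: 3.9
position: [0.5127, -0.3298, 0.13]
ee_rot: [0.778, 0.629, 0.0, 0.001]
ft_force: [0.6, 0.1, -1.6]
grip_width: 0.252
grasp_force: 68.6
```

In the tool's units: 0.302 m / 0.6 = 0.5033, 0.07 m / 0.6 = 0.1167, -0.334 rad / 1.5708 = -0.2126.

Emit:
move_arm(plan=[{"delta_pos": [0.05,0,0],"turn": [0,0,-0.0255],"fingers": 1.0},{"delta_pos": [0.1167,0.0017,0],"turn": [0,0,-0.0573],"fingers": 1.0},{"delta_pos": [0.1917,0.0033,0],"turn": [0,0,-0.0891],"fingers": 1.0},{"delta_pos": [0.2667,0.005,0],"turn": [0,0,-0.121],"fingers": 1.0},{"delta_pos": [0.3417,0.0067,0],"turn": [0,0,-0.1528],"fingers": 1.0},{"delta_pos": [0.4167,0.0067,0],"turn": [0,0,-0.1846],"fingers": 1.0},{"delta_pos": [0.475,0.0067,0],"turn": [0,0,-0.2037],"fingers": 1.0},{"delta_pos": [0.5033,0.0067,0],"turn": [0,0,-0.2126],"fingers": 1.0},{"delta_pos": [0.5033,0.0067,0],"turn": [0,0,-0.2126],"fingers": 1.0},{"delta_pos": [0.5033,0.0067,0],"turn": [0,0,-0.2126],"fingers": 1.0},{"delta_pos": [0.5033,0.0067,0],"turn": [0,0,-0.2126],"fingers": 1.0}])

```text
clock: 5.28
position: [0.579, -0.0367, 0.1282]
ee_rot: [0.663, 0.748, -0.0, 0.0]
ft_force: [0.3, 0.3, -2.0]
grip_width: 0.252
grasp_force: 68.5
```

Run:
```python
from h import *
import pickle
o=get_obs(); print(o["clock"],o["position"],o["ee_rot"],o["joint_pos"],o["ft_force"])
I=[]
for n in("wrist","top","side"):
    c=cam(n); pickle.dump(c,open(n+"2.pkl","wb")); I.append(c["color"])
W=np.zeros((600,784,3),np.uint8); W[:384,:512]=I[0]
W[384:600,:400]=cv2.resize(I[1][150:258,60:260],None,fx=2,fy=2); W[0:300,512:784]=cv2.resize(I[2][80:230,180:316],None,fx=2,fy=2,interpolation=2)
cv2.imwrite("pics/m2.png",W[:,:,::-1])
```

```text
5.275 [ 0.5789523  -0.03668532  0.12817163] [ 6.63264896e-01  7.48384619e-01 -3.43912912e-04  1.44957421e-04] [ 0.43816524  0.37931656 -0.55153501  1.69574532  0.2171732   1.12811609
 -0.05487374] [ 0.29710385  0.2508525  -1.97400819]
```

View pics/m2.png

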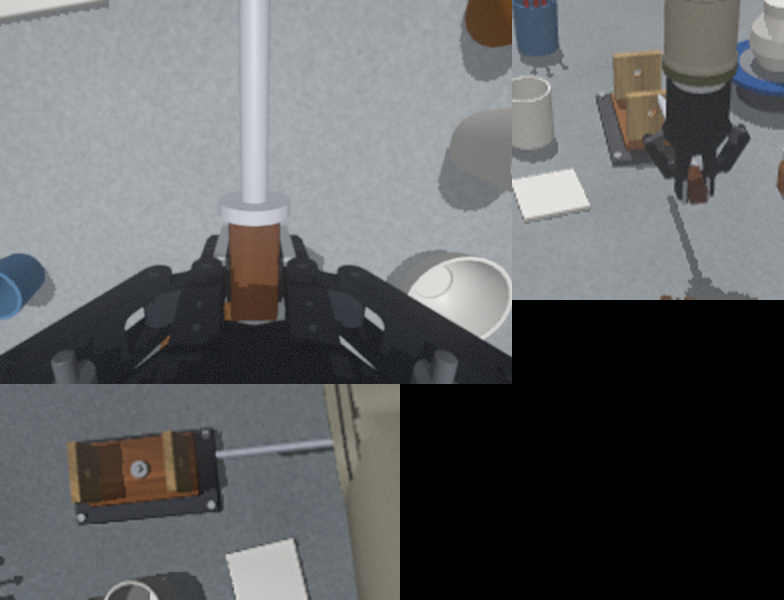

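The wrist view shows the bar held square in the fingers with the collar at (255,208) and the rod along column 255. In the top crop the rod points at the near post, so I'm measuring the rod line against the post and holes.

```bash
cat > m.py <<'E'
from h import *
import pickle
s=pickle.load(open("side.pkl","rb"))
g=cv2.resize(s["color"][90:170,210:290],None,fx=8,fy=8,interpolation=cv2.INTER_CUBIC).astype(int)
for n,px in(("near",(249.5,136.2)),("far",(242.8,116.3))):
    print(n,"hole z=.07",onplane(s,[px],.07))
    u0,v0=int(px[0]),int(px[1]); print(s["color"][v0-4:v0+6,u0-4:u0+6].sum(2))
for n in("wrist2","top2"):
    c=pickle.load(open(n+".pkl","rb")); g=c["color"].astype(int); P=cloud(c)
    m=(g.min(2)>115)&(g.max(2)-g.min(2)<40)&(P[...,2]>.115)&(P[...,2]<.16)&(c["range_z"]>0)&(P[...,0]>.5)&(P[...,0]<.65)&(P[...,1]>0.01)&(P[...,1]<.21)
    p=P[m]; v,u=np.where(m); print(n,m.sum(),"u",u.min(),u.max(),"v",v.min(),v.max())
    zz=np.polyfit(p[:,1],p[:,2],1); print(" z slope",zz,"ztop@.0,.18",np.polyval(zz,[0,.18]))
    q=onplane(c,np.c_[u,v],.139)[:,:2]; A=np.polyfit(q[:,1],q[:,0],1); print(" line x=%.4f y+%.4f"%tuple(A),"yrange",q[:,1].min(),q[:,1].max())
E
python3 m.py
```

```text
near hole z=.07 [[0.54438559 0.24544031 0.07      ]]
[[293 285 296 285 270 268 269 265 270 277]
 [289 272 294 288 280 266 273 257 280 282]
 [285 288 286 285 282 272 277 257 265 276]
 [286 280 305 336 344 301 312 233 257 275]
 [295 289 292 420 383 326 311 233 264 282]
 [298 287 299 381 349 350 267 253 260 267]
 [301 284 305 276 321 270 269 260 266 277]
 [300 291 303 286 273 276 287 251 271 279]
 [297 291 293 287 279 289 270 257 267 274]
 [300 291 306 285 275 267 269 260 265 277]]
far hole z=.07 [[0.53072036 0.37241556 0.07      ]]
[[295 285 295 274 263 267 269 270 281 279]
 [294 284 296 279 271 263 272 267 278 284]
 [286 299 294 292 294 296 283 271 272 281]
 [296 291 291 357 374 380 333 257 281 273]
 [295 287 281 408 407 414 313 260 280 287]
 [280 290 284 377 395 369 268 257 274 267]
 [295 288 290 278 283 263 264 250 289 278]
 [301 293 291 278 277 272 278 261 281 279]
 [300 291 295 289 276 265 274 255 282 270]
 [296 293 301 280 281 278 267 253 282 269]]
wrist2 4946 u 239 269 v 0 169
 z slope [-0.00396828  0.14389461] ztop@.0,.18 [0.14389461 0.14318032]
 line x=-0.1249 y+0.5748 yrange 0.008685008961565155 0.07315786072726424
top2 196 u 168 225 v 177 186
 z slope [-0.01157157  0.14524739] ztop@.0,.18 [0.14524739 0.14316451]
 line x=-0.1229 y+0.5743 yrange 0.03718420569023739 0.18073780671434725
```

In the tool's units: 0.068 m / 0.6 = 0.1133, -0.0003 m / 0.6 = -0.0005, 0.006 rad / 1.5708 = 0.0038.

Emit:
move_arm(plan=[{"delta_pos": [0,-0.0005,0.0333],"turn": [0,0,0.0038],"fingers": 1.0},{"delta_pos": [0,-0.0005,0.075],"turn": [0,0,0.0038],"fingers": 1.0},{"delta_pos": [0.0167,-0.0005,0.1033],"turn": [0,0,0.0038],"fingers": 1.0},{"delta_pos": [0.0417,-0.0005,0.1133],"turn": [0,0,0.0038],"fingers": 1.0},{"delta_pos": [0.0667,-0.0005,0.1133],"turn": [0,0,0.0038],"fingers": 1.0},{"delta_pos": [0.0667,-0.0005,0.1133],"turn": [0,0,0.0038],"fingers": 1.0},{"delta_pos": [0.0667,-0.0005,0.1133],"turn": [0,0,0.0038],"fingers": 1.0},{"delta_pos": [0.0667,-0.0005,0.1133],"turn": [0,0,0.0038],"fingers": 1.0}])

```text
clock: 6.42
position: [0.5742, 0.004, 0.0607]
ee_rot: [0.665, 0.747, 0.0, 0.0]
ft_force: [-0.3, 0.5, -1.9]
grip_width: 0.248
grasp_force: 68.5
```

```bash
cat > m3.py <<'E'
from h import *
import pickle,sys
o=get_obs(); print(o["clock"],o["position"],o["ee_rot"],o["ft_force"],o["torque"])
I=[]
for n in("wrist","top","side"):
    c=cam(n); pickle.dump(c,open(n+"3.pkl","wb")); I.append(c["color"])
    if n=="side": continue
    g=c["color"].astype(int); P=cloud(c)
    m=(g.min(2)>115)&(g.max(2)-g.min(2)<40)&(P[...,2]>.055)&(P[...,2]<.09)&(c["range_z"]>0)&(P[...,0]>.5)&(P[...,0]<.62)&(P[...,1]>o["position"][1]+.045)&(P[...,1]<.25)
    p=P[m]; v,u=np.where(m)
    zz=np.polyfit(p[:,1],p[:,2],1); 
    q=onplane(c,np.c_[u,v],.071)[:,:2]; A=np.polyfit(q[:,1],q[:,0],1); print(n,len(p)," line x=%.4f y+%.4f"%tuple(A),"@.2454",np.polyval(A,.2454),"yrange",q[:,1].min(),q[:,1].max(),"axis z@0,.2",np.polyval(zz,[0.05,.25])-.006)
W=np.zeros((600,800,3),np.uint8)
W[:450,:400]=cv2.resize(I[2][95:185,220:300],None,fx=5,fy=5,interpolation=2); W[:320,400:]=cv2.resize(I[1][160:224,90:170],None,fx=5,fy=5,interpolation=2)
if len(sys.argv)>1: cv2.imwrite(f"pics/{sys.argv[1]}.png",W[:,:,::-1])
E
python3 m3.py m3
```

```text
6.425 [0.57424354 0.00399241 0.06067912] [6.64932043e-01 7.46903735e-01 3.68512646e-05 4.33316188e-04] [-0.27454785  0.45958776 -1.87408212] [-0.19078568 -0.03221685  0.02346873]
wrist 5069  line x=-0.1207 y+0.5752 @.2454 0.5455669169912876 yrange 0.04761293916849165 0.1140387246841903 axis z@0,.2 [0.07033205 0.0696766 ]
top 149  line x=-0.1165 y+0.5742 @.2454 0.5456416644726407 yrange 0.09366587678254457 0.22071765543980812 axis z@0,.2 [0.07121374 0.07038704]
```

View pics/m3.png

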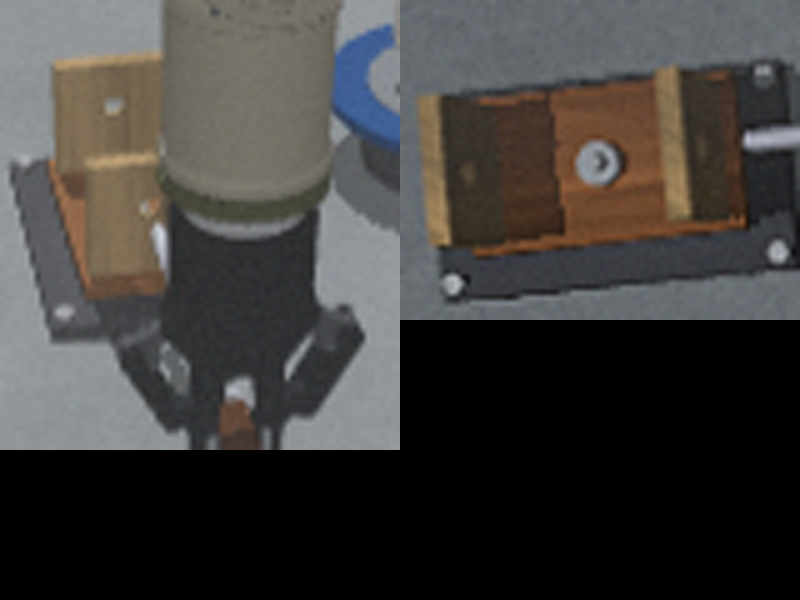

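The side crop shows the rod tip just right of and below the near hole at (150,208), and the top crop shows the nose at (745,140) about 23 mm short of the post. Height is on target at 0.070 m. I'm shifting slightly toward −x and advancing gently.

In the tool's units: 0.018 m / 0.6 = 0.03, 0.012 m / 0.6 = 0.02.

Emit:
move_arm(plan=[{"delta_pos": [0.01,-0.001,0],"turn": [0,0,0],"fingers": 1.0},{"delta_pos": [0.02,-0.001,0],"turn": [0,0,0],"fingers": 1.0},{"delta_pos": [0.03,-0.001,0],"turn": [0,0,0],"fingers": 1.0},{"delta_pos": [0.03,-0.001,0],"turn": [0,0,0],"fingers": 1.0},{"delta_pos": [0.03,-0.001,0],"turn": [0,0,0],"fingers": 1.0}])

```text
clock: 7.2
position: [0.5713, 0.0225, 0.0603]
ee_rot: [0.665, 0.747, -0.0, 0.0]
ft_force: [0.5, 0.2, -0.8]
grip_width: 0.243
grasp_force: 68.5
```

Emit:
move_arm(plan=[{"delta_pos": [0.0017,0,0],"turn": [0,0,0],"fingers": 1.0},{"delta_pos": [0.0033,0,0],"turn": [0,0,0],"fingers": 1.0},{"delta_pos": [0.005,0,0],"turn": [0,0,0],"fingers": 1.0},{"delta_pos": [0.005,0,0],"turn": [0,0,0],"fingers": 1.0}])

```text
clock: 7.7
position: [0.5709, 0.0256, 0.0603]
ee_rot: [0.665, 0.747, 0.0, 0.0]
ft_force: [-0.0, 0.4, -2.6]
grip_width: 0.247
grasp_force: 68.5
```

In the tool's units: 0.003 m / 0.6 = 0.005, 0.002 m / 0.6 = 0.0033.

Emit:
move_arm(plan=[{"delta_pos": [0.0017,0,0],"turn": [0,0,0],"fingers": 1.0},{"delta_pos": [0.0033,0,0],"turn": [0,0,0],"fingers": 1.0},{"delta_pos": [0.005,0,0],"turn": [0,0,0],"fingers": 1.0},{"delta_pos": [0.005,0,0],"turn": [0,0,0],"fingers": 1.0}])

```text
clock: 8.2
position: [0.5705, 0.0287, 0.0603]
ee_rot: [0.664, 0.747, 0.0, 0.0]
ft_force: [-0.1, 0.1, -2.0]
grip_width: 0.248
grasp_force: 68.5
```

Emit:
move_arm(plan=[{"delta_pos": [0.0017,0,0],"turn": [0,0,0],"fingers": 1.0},{"delta_pos": [0.0033,0,0],"turn": [0,0,0],"fingers": 1.0},{"delta_pos": [0.005,0,0],"turn": [0,0,0],"fingers": 1.0},{"delta_pos": [0.005,0,0],"turn": [0,0,0],"fingers": 1.0}])

```text
clock: 8.7
position: [0.5702, 0.0316, 0.0603]
ee_rot: [0.664, 0.747, -0.0, 0.0]
ft_force: [-0.3, -0.8, -2.2]
grip_width: 0.248
grasp_force: 68.5
```

In the tool's units: 0.003 m / 0.6 = 0.005, 0.002 m / 0.6 = 0.0033.

Emit:
move_arm(plan=[{"delta_pos": [0.0017,0,0],"turn": [0,0,0],"fingers": 1.0},{"delta_pos": [0.0033,0,0],"turn": [0,0,0],"fingers": 1.0},{"delta_pos": [0.005,0,0],"turn": [0,0,0],"fingers": 1.0},{"delta_pos": [0.005,0,0],"turn": [0,0,0],"fingers": 1.0}])

```text
clock: 9.2
position: [0.5698, 0.0347, 0.0603]
ee_rot: [0.664, 0.747, 0.0, 0.0]
ft_force: [0.2, 0.4, -2.5]
grip_width: 0.248
grasp_force: 68.6
```

In the tool's units: 0.003 m / 0.6 = 0.005, 0.002 m / 0.6 = 0.0033.

Emit:
move_arm(plan=[{"delta_pos": [0.0017,0,0],"turn": [0,0,0],"fingers": 1.0},{"delta_pos": [0.0033,0,0],"turn": [0,0,0],"fingers": 1.0},{"delta_pos": [0.005,0,0],"turn": [0,0,0],"fingers": 1.0},{"delta_pos": [0.005,0,0],"turn": [0,0,0],"fingers": 1.0}])

```text
clock: 9.7
position: [0.5695, 0.0376, 0.0603]
ee_rot: [0.665, 0.747, 0.0, 0.0]
ft_force: [-0.2, -0.1, -1.8]
grip_width: 0.252
grasp_force: 68.5
```

In the tool's units: 0.003 m / 0.6 = 0.005, 0.002 m / 0.6 = 0.0033.

Emit:
move_arm(plan=[{"delta_pos": [0.0017,0,0],"turn": [0,0,0],"fingers": 1.0},{"delta_pos": [0.0033,0,0],"turn": [0,0,0],"fingers": 1.0},{"delta_pos": [0.005,0,0],"turn": [0,0,0],"fingers": 1.0},{"delta_pos": [0.005,0,0],"turn": [0,0,0],"fingers": 1.0}])

```text
clock: 10.2
position: [0.5691, 0.0406, 0.0603]
ee_rot: [0.664, 0.747, 0.0, 0.0]
ft_force: [0.5, -0.3, -2.8]
grip_width: 0.246
grasp_force: 68.5
```

```bash
python3 m3.py m4
```

```text
10.2 [0.56914183 0.04058634 0.06032225] [6.64488416e-01 7.47298563e-01 2.66920027e-05 4.30997615e-05] [ 0.50583217 -0.25304149 -2.79875857] [-0.1485046  -0.06193663 -0.07588371]
wrist 5070  line x=-0.1214 y+0.5745 @.2454 0.5447363499936299 yrange 0.08421822039783049 0.15052037590671227 axis z@0,.2 [0.07024225 0.06920128]
top 102  line x=-0.1187 y+0.5738 @.2454 0.5447194673515042 yrange 0.14473108467353996 0.23433011112154142 axis z@0,.2 [0.07104329 0.06997049]
```

View pics/m4.png

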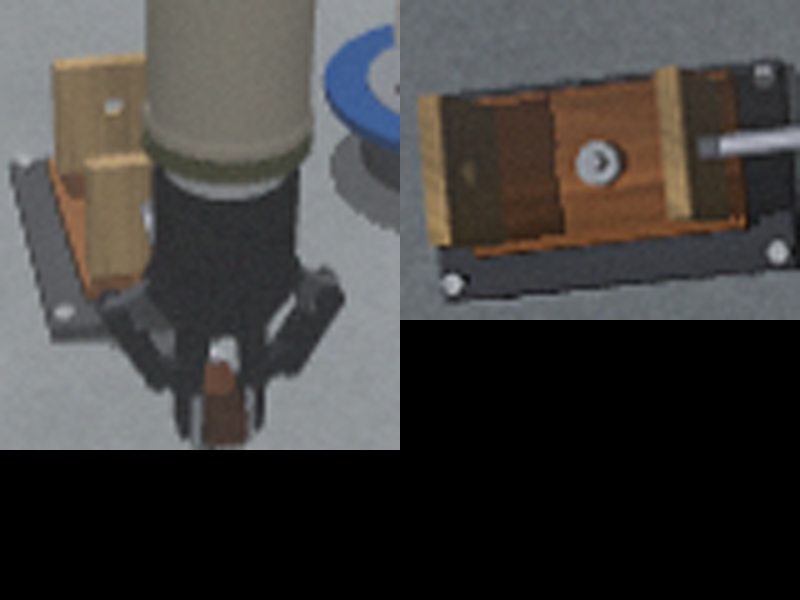

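The top crop shows the rod running up to the near post face at (697,148) and hidden beneath it, and the moves met no resistance, so the nose is in the near hole. I'm advancing toward the far post.

Emit:
move_arm(plan=[{"delta_pos": [0.0033,0,0],"turn": [0,0,0],"fingers": 1.0},{"delta_pos": [0.0067,0,0],"turn": [0,0,0],"fingers": 1.0},{"delta_pos": [0.01,0,0],"turn": [0,0,0],"fingers": 1.0},{"delta_pos": [0.0133,0,0],"turn": [0,0,0],"fingers": 1.0},{"delta_pos": [0.0167,0,0],"turn": [0,0,0],"fingers": 1.0},{"delta_pos": [0.0167,0,0],"turn": [0,0,0],"fingers": 1.0}])

```text
clock: 11.1
position: [0.568, 0.0507, 0.0603]
ee_rot: [0.664, 0.747, 0.0, 0.0]
ft_force: [0.5, 0.3, -3.4]
grip_width: 0.252
grasp_force: 68.5
```

In the tool's units: 0.03 m / 0.6 = 0.05, 0.027 m / 0.6 = 0.045.

Emit:
move_arm(plan=[{"delta_pos": [0.005,0,0],"turn": [0,0,0],"fingers": 1.0},{"delta_pos": [0.01,0,0],"turn": [0,0,0],"fingers": 1.0},{"delta_pos": [0.015,0,0],"turn": [0,0,0],"fingers": 1.0},{"delta_pos": [0.02,0,0],"turn": [0,0,0],"fingers": 1.0},{"delta_pos": [0.025,0,0],"turn": [0,0,0],"fingers": 1.0},{"delta_pos": [0.03,0,0],"turn": [0,0,0],"fingers": 1.0},{"delta_pos": [0.035,0,0],"turn": [0,0,0],"fingers": 1.0},{"delta_pos": [0.04,0,0],"turn": [0,0,0],"fingers": 1.0},{"delta_pos": [0.045,0,0],"turn": [0,0,0],"fingers": 1.0},{"delta_pos": [0.05,0,0],"turn": [0,0,0],"fingers": 1.0},{"delta_pos": [0.05,0,0],"turn": [0,0,0],"fingers": 1.0}])

```text
clock: 12.48
position: [0.5644, 0.0806, 0.0603]
ee_rot: [0.664, 0.747, 0.0, -0.0]
ft_force: [0.5, 0.7, -1.9]
grip_width: 0.245
grasp_force: 68.5
```

```bash
python3 m3.py m5
```

```text
12.475 [0.56443896 0.08059706 0.06032354] [ 6.64393799e-01  7.47382678e-01  1.11726152e-04 -2.77856279e-05] [ 0.46244887  0.7184268  -1.89020211] [-0.15072367 -0.18035516 -0.13374059]
wrist 5064  line x=-0.1216 y+0.5747 @.2454 0.5448871727444832 yrange 0.12427475213369725 0.19053537153189717 axis z@0,.2 [0.0703635  0.06945406]
top 34  line x=-0.0721 y+0.5633 @.2454 0.5455741675160205 yrange 0.20694310734822266 0.23433011112154142 axis z@0,.2 [0.06993247 0.0702542 ]
```

View pics/m5.png

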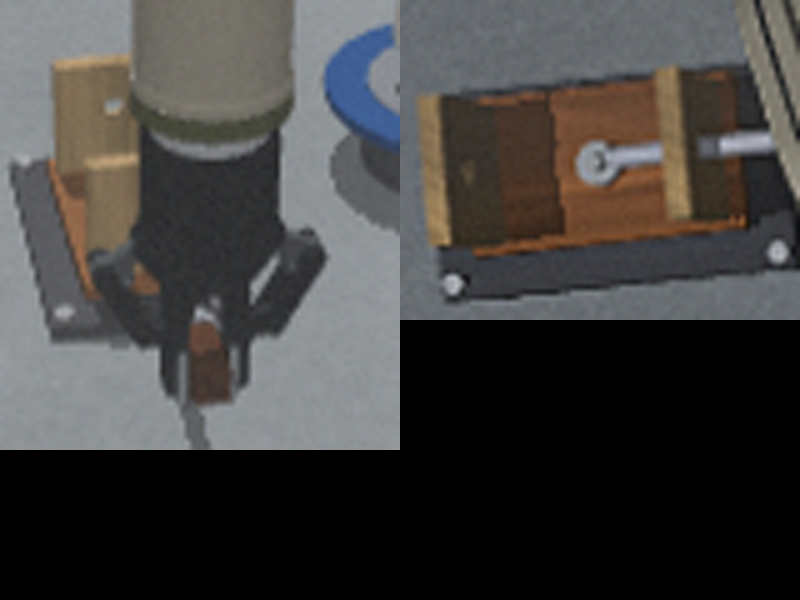

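The rod now shows between the posts in the top crop, at (610..665, 155), so it is through the near hole. I'm continuing toward the far one.

In the tool's units: 0.055 m / 0.6 = 0.0917, 0.05 m / 0.6 = 0.0833.

Emit:
move_arm(plan=[{"delta_pos": [0.0083,0,0],"turn": [0,0,0],"fingers": 1.0},{"delta_pos": [0.0167,0,0],"turn": [0,0,0],"fingers": 1.0},{"delta_pos": [0.025,0,0],"turn": [0,0,0],"fingers": 1.0},{"delta_pos": [0.0333,0,0],"turn": [0,0,0],"fingers": 1.0},{"delta_pos": [0.0417,0,0],"turn": [0,0,0],"fingers": 1.0},{"delta_pos": [0.05,0,0],"turn": [0,0,0],"fingers": 1.0},{"delta_pos": [0.0583,0,0],"turn": [0,0,0],"fingers": 1.0},{"delta_pos": [0.0667,0,0],"turn": [0,0,0],"fingers": 1.0},{"delta_pos": [0.075,0,0],"turn": [0,0,0],"fingers": 1.0},{"delta_pos": [0.0833,0,0],"turn": [0,0,0],"fingers": 1.0},{"delta_pos": [0.0917,0,0],"turn": [0,0,0],"fingers": 1.0},{"delta_pos": [0.0917,0,0],"turn": [0,0,0],"fingers": 1.0}])

```text
clock: 14.12
position: [0.558, 0.1355, 0.0603]
ee_rot: [0.664, 0.747, 0.0, -0.0]
ft_force: [0.7, 1.0, -2.6]
grip_width: 0.247
grasp_force: 68.5
```

```bash
cat > m6.py <<'E'
from h import *
import sys
o=get_obs(); print(o["clock"],o["position"],o["ft_force"],o["torque"])
c=cam("top"); g=c["color"].astype(int); cv2.imwrite(f"pics/{sys.argv[1]}.png",cv2.resize(c["color"][160:224,75:175],None,fx=7,fy=7,interpolation=2)[:,:,::-1])
w=cam("wrist"); G=w["color"].astype(int); mid=[]
for r in range(0,170,4):
    k=np.where((G[r,225:285].min(1)>120)&(np.ptp(G[r,225:285],axis=1)<40))[0]
    if 12<len(k)<45: mid.append((225+k.mean(),r))
q=onplane(w,mid,.071); print("wrist line",np.polyfit(q[:,1],q[:,0],1),len(mid))
# bright rod between posts
P=onplane(c,np.c_[[x.ravel() for x in np.meshgrid(np.arange(512),np.arange(384))]].T,.071)[:,:2].reshape(384,512,2)
m=(g.min(2)>95)&(g.max(2)-g.min(2)<35)&(P[...,1]>.27)&(P[...,1]<.45)&(P[...,0]>.5)&(P[...,0]<.56)
for y in np.arange(.27,.45,.008):
    k=m&(abs(P[...,1]-y)<.004)
    if k.sum()>2: print(round(y,3),k.sum(),P[k][:,0].mean().round(4),end=" | ")
E
python3 m6.py m6
```

```text
14.125 [0.55801304 0.13552279 0.06034536] [ 0.71075577  1.03135539 -2.58462744] [-0.10817677 -0.33055839 -0.16473987]
wrist line [-0.11930521  0.57444528] 28
0.27 21 0.5355 | 0.278 32 0.5309 | 0.286 28 0.5447 | 0.294 20 0.5415 | 0.302 24 0.5361 | 0.31 13 0.5362 | 0.318 12 0.5373 | 0.326 14 0.5355 | 0.334 12 0.5344 | 0.342 12 0.5343 | 0.35 9 0.5329 | 0.398 11 0.5187 | 0.406 57 0.5281 | 0.414 59 0.5313 | 0.422 60 0.5329 | 0.43 65 0.531 | 0.438 61 0.5286 | 0.446 58 0.5299 |
```

View pics/m6.png

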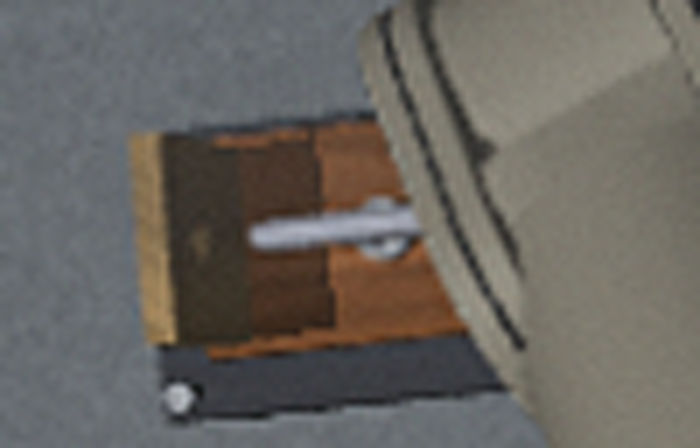

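The top crop shows the nose at (255,234) heading for the far hole, a faint spot at (200,242). That is within the chamfer's capture range, so I'm feeling forward in small steps.

In the tool's units: 0.012 m / 0.6 = 0.02, 0.009 m / 0.6 = 0.015.

Emit:
move_arm(plan=[{"delta_pos": [0.005,0,0],"turn": [0,0,0],"fingers": 1.0},{"delta_pos": [0.01,0,0],"turn": [0,0,0],"fingers": 1.0},{"delta_pos": [0.015,0,0],"turn": [0,0,0],"fingers": 1.0},{"delta_pos": [0.02,0,0],"turn": [0,0,0],"fingers": 1.0},{"delta_pos": [0.02,0,0],"turn": [0,0,0],"fingers": 1.0}])

```text
clock: 14.85
position: [0.5566, 0.1472, 0.0603]
ee_rot: [0.664, 0.747, 0.0, -0.0]
ft_force: [1.1, 1.3, -3.2]
grip_width: 0.248
grasp_force: 68.5
```

In the tool's units: 0.003 m / 0.6 = 0.005, 0.002 m / 0.6 = 0.0033.

Emit:
move_arm(plan=[{"delta_pos": [0.0017,0,0],"turn": [0,0,0],"fingers": 1.0},{"delta_pos": [0.0033,0,0],"turn": [0,0,0],"fingers": 1.0},{"delta_pos": [0.005,0,0],"turn": [0,0,0],"fingers": 1.0},{"delta_pos": [0.005,0,0],"turn": [0,0,0],"fingers": 1.0}])

```text
clock: 15.35
position: [0.5563, 0.1498, 0.0603]
ee_rot: [0.665, 0.747, 0.0, 0.0]
ft_force: [0.6, 0.1, -3.9]
grip_width: 0.246
grasp_force: 68.5
```

In the tool's units: 0.003 m / 0.6 = 0.005, 0.002 m / 0.6 = 0.0033.

Emit:
move_arm(plan=[{"delta_pos": [0.0017,0,0],"turn": [0,0,0],"fingers": 1.0},{"delta_pos": [0.0033,0,0],"turn": [0,0,0],"fingers": 1.0},{"delta_pos": [0.005,0,0],"turn": [0,0,0],"fingers": 1.0},{"delta_pos": [0.005,0,0],"turn": [0,0,0],"fingers": 1.0}])

```text
clock: 15.85
position: [0.556, 0.1528, 0.0603]
ee_rot: [0.664, 0.747, 0.0, 0.0]
ft_force: [1.4, -0.2, -2.0]
grip_width: 0.248
grasp_force: 68.5
```

In the tool's units: 0.002 m / 0.6 = 0.0033, 0.001 m / 0.6 = 0.0017.

Emit:
move_arm(plan=[{"delta_pos": [0.0017,0,0],"turn": [0,0,0],"fingers": 1.0},{"delta_pos": [0.0033,0,0],"turn": [0,0,0],"fingers": 1.0},{"delta_pos": [0.0033,0,0],"turn": [0,0,0],"fingers": 1.0}])

```text
clock: 16.23
position: [0.5557, 0.1548, 0.0603]
ee_rot: [0.664, 0.747, 0.0, 0.0]
ft_force: [1.5, 0.6, -2.2]
grip_width: 0.248
grasp_force: 68.5
```

In the tool's units: 0.002 m / 0.6 = 0.0033, 0.001 m / 0.6 = 0.0017.

Emit:
move_arm(plan=[{"delta_pos": [0.0017,0,0],"turn": [0,0,0],"fingers": 1.0},{"delta_pos": [0.0033,0,0],"turn": [0,0,0],"fingers": 1.0},{"delta_pos": [0.0033,0,0],"turn": [0,0,0],"fingers": 1.0}])

```text
clock: 16.6
position: [0.5555, 0.1568, 0.0603]
ee_rot: [0.664, 0.747, 0.0, 0.0]
ft_force: [0.9, 0.0, -2.6]
grip_width: 0.248
grasp_force: 68.5
```

Emit:
move_arm(plan=[{"delta_pos": [0.0017,0,0],"turn": [0,0,0],"fingers": 1.0},{"delta_pos": [0.0033,0,0],"turn": [0,0,0],"fingers": 1.0},{"delta_pos": [0.0033,0,0],"turn": [0,0,0],"fingers": 1.0}])

```text
clock: 16.98
position: [0.5553, 0.1588, 0.0603]
ee_rot: [0.665, 0.747, 0.0, 0.0]
ft_force: [2.7, 0.5, -2.7]
grip_width: 0.249
grasp_force: 68.5
```

In the tool's units: 0.002 m / 0.6 = 0.0033, 0.001 m / 0.6 = 0.0017.

Emit:
move_arm(plan=[{"delta_pos": [0.0017,0,0],"turn": [0,0,0],"fingers": 1.0},{"delta_pos": [0.0033,0,0],"turn": [0,0,0],"fingers": 1.0},{"delta_pos": [0.0033,0,0],"turn": [0,0,0],"fingers": 1.0}])

```text
clock: 17.35
position: [0.555, 0.1607, 0.0603]
ee_rot: [0.665, 0.747, 0.0, 0.0]
ft_force: [1.8, -0.0, -2.7]
grip_width: 0.249
grasp_force: 68.5
```

Emit:
move_arm(plan=[{"delta_pos": [0.0017,0,0],"turn": [0,0,0],"fingers": 1.0},{"delta_pos": [0.0033,0,0],"turn": [0,0,0],"fingers": 1.0},{"delta_pos": [0.005,0,0],"turn": [0,0,0],"fingers": 1.0},{"delta_pos": [0.005,0,0],"turn": [0,0,0],"fingers": 1.0}])

```text
clock: 17.85
position: [0.5546, 0.1638, 0.0603]
ee_rot: [0.665, 0.747, 0.0, -0.0]
ft_force: [1.2, -0.2, -2.8]
grip_width: 0.248
grasp_force: 68.5
```

In the tool's units: 0.01 m / 0.6 = 0.0167, 0.008 m / 0.6 = 0.0133.

Emit:
move_arm(plan=[{"delta_pos": [0.0033,0.0005,0],"turn": [0,0,0],"fingers": 1.0},{"delta_pos": [0.0067,0.0005,0],"turn": [0,0,0],"fingers": 1.0},{"delta_pos": [0.01,0.0005,0],"turn": [0,0,0],"fingers": 1.0},{"delta_pos": [0.0133,0.0005,0],"turn": [0,0,0],"fingers": 1.0},{"delta_pos": [0.0167,0.0005,0],"turn": [0,0,0],"fingers": 1.0},{"delta_pos": [0.0167,0.0005,0],"turn": [0,0,0],"fingers": 1.0}])

```text
clock: 18.6
position: [0.5537, 0.1739, 0.0603]
ee_rot: [0.664, 0.747, 0.0, -0.0]
ft_force: [0.7, 0.0, -2.5]
grip_width: 0.246
grasp_force: 68.5
```

In the tool's units: 0.01 m / 0.6 = 0.0167, 0.008 m / 0.6 = 0.0133.

Emit:
move_arm(plan=[{"delta_pos": [0.0033,0,0],"turn": [0,0,0],"fingers": 1.0},{"delta_pos": [0.0067,0,0],"turn": [0,0,0],"fingers": 1.0},{"delta_pos": [0.01,0,0],"turn": [0,0,0],"fingers": 1.0},{"delta_pos": [0.0133,0,0],"turn": [0,0,0],"fingers": 1.0},{"delta_pos": [0.0167,0,0],"turn": [0,0,0],"fingers": 1.0},{"delta_pos": [0.0167,0,0],"turn": [0,0,0],"fingers": 1.0}])

```text
clock: 19.35
position: [0.5526, 0.1838, 0.0603]
ee_rot: [0.664, 0.747, 0.0, -0.0]
ft_force: [0.0, 0.8, -2.5]
grip_width: 0.248
grasp_force: 68.5
```

In the tool's units: 0.01 m / 0.6 = 0.0167, 0.008 m / 0.6 = 0.0133.

Emit:
move_arm(plan=[{"delta_pos": [0.0033,0,0],"turn": [0,0,0],"fingers": 1.0},{"delta_pos": [0.0067,0,0],"turn": [0,0,0],"fingers": 1.0},{"delta_pos": [0.01,0,0],"turn": [0,0,0],"fingers": 1.0},{"delta_pos": [0.0133,0,0],"turn": [0,0,0],"fingers": 1.0},{"delta_pos": [0.0167,0,0],"turn": [0,0,0],"fingers": 1.0},{"delta_pos": [0.0167,0,0],"turn": [0,0,0],"fingers": 1.0}])

```text
clock: 20.1
position: [0.5514, 0.1938, 0.0603]
ee_rot: [0.664, 0.747, 0.0, -0.0]
ft_force: [0.7, 0.5, -3.4]
grip_width: 0.249
grasp_force: 68.5
```

In the tool's units: 0.012 m / 0.6 = 0.02, 0.01 m / 0.6 = 0.0167.

Emit:
move_arm(plan=[{"delta_pos": [0.0033,0,0],"turn": [0,0,0],"fingers": 1.0},{"delta_pos": [0.0067,0,0],"turn": [0,0,0],"fingers": 1.0},{"delta_pos": [0.01,0,0],"turn": [0,0,0],"fingers": 1.0},{"delta_pos": [0.0133,0,0],"turn": [0,0,0],"fingers": 1.0},{"delta_pos": [0.0167,0,0],"turn": [0,0,0],"fingers": 1.0},{"delta_pos": [0.02,0,0],"turn": [0,0,0],"fingers": 1.0},{"delta_pos": [0.02,0,0],"turn": [0,0,0],"fingers": 1.0}])

```text
clock: 20.98
position: [0.55, 0.2057, 0.0603]
ee_rot: [0.664, 0.747, 0.0, -0.0]
ft_force: [1.4, 1.4, -3.4]
grip_width: 0.247
grasp_force: 68.5
```

Emit:
move_arm(plan=[{"delta_pos": [0.0017,0,0],"turn": [0,0,0],"fingers": 1.0},{"delta_pos": [0.0033,0,0],"turn": [0,0,0],"fingers": 1.0},{"delta_pos": [0.0033,0,0],"turn": [0,0,0],"fingers": 1.0}])

```text
clock: 21.35
position: [0.5498, 0.2074, 0.0603]
ee_rot: [0.665, 0.747, 0.0, 0.0]
ft_force: [1.1, 0.2, -2.3]
grip_width: 0.248
grasp_force: 68.5
```

In the tool's units: 0.001 m / 0.6 = 0.0017, 0.0005 m / 0.6 = 0.0008.

Emit:
move_arm(plan=[{"delta_pos": [0.0008,0,0],"turn": [0,0,0],"fingers": 1.0},{"delta_pos": [0.0017,0,0],"turn": [0,0,0],"fingers": 1.0},{"delta_pos": [0.0017,0,0],"turn": [0,0,0],"fingers": 1.0}])

```text
clock: 21.72
position: [0.5497, 0.2083, 0.0603]
ee_rot: [0.665, 0.747, 0.0, 0.0]
ft_force: [0.2, -1.0, -3.8]
grip_width: 0.246
grasp_force: 68.6
```

In the tool's units: 0.001 m / 0.6 = 0.0017, 0.0005 m / 0.6 = 0.0008.

Emit:
move_arm(plan=[{"delta_pos": [0.0008,0,0],"turn": [0,0,0],"fingers": 1.0},{"delta_pos": [0.0017,0,0],"turn": [0,0,0],"fingers": 1.0},{"delta_pos": [0.0017,0,0],"turn": [0,0,0],"fingers": 1.0}])

```text
clock: 22.1
position: [0.5496, 0.2094, 0.0603]
ee_rot: [0.665, 0.747, 0.0, 0.0]
ft_force: [0.5, -1.4, -2.8]
grip_width: 0.247
grasp_force: 68.5
```

In the tool's units: 0.001 m / 0.6 = 0.0017, 0.0005 m / 0.6 = 0.0008.

Emit:
move_arm(plan=[{"delta_pos": [0.0008,0,0],"turn": [0,0,0],"fingers": 1.0},{"delta_pos": [0.0017,0,0],"turn": [0,0,0],"fingers": 1.0},{"delta_pos": [0.0017,0,0],"turn": [0,0,0],"fingers": 1.0}])

```text
clock: 22.48
position: [0.5495, 0.2104, 0.0603]
ee_rot: [0.665, 0.747, 0.0, 0.0]
ft_force: [0.6, -0.1, -3.1]
grip_width: 0.249
grasp_force: 68.5
```

In the tool's units: 0.001 m / 0.6 = 0.0017, 0.0005 m / 0.6 = 0.0008.

Emit:
move_arm(plan=[{"delta_pos": [0.0008,0,0],"turn": [0,0,0],"fingers": 1.0},{"delta_pos": [0.0017,0,0],"turn": [0,0,0],"fingers": 1.0},{"delta_pos": [0.0017,0,0],"turn": [0,0,0],"fingers": 1.0}])

```text
clock: 22.85
position: [0.5494, 0.2114, 0.0603]
ee_rot: [0.665, 0.747, 0.0, 0.0]
ft_force: [1.2, -0.6, -3.5]
grip_width: 0.246
grasp_force: 68.5
```

Run:
```python
from h import *
o=get_obs(); print(o["clock"],o["position"],o["ft_force"])
w=cam("wrist"); save(w,"w7")
P=cloud(w)
for r in range(150,215,3): print(r,w["color"][r,255],P[r,255].round(4),P[r,225].round(4))
```

```text
22.85 [0.54935966 0.21139745 0.06030855] [ 1.1947493  -0.60380622 -3.54252849]
150 [199 200 208] [0.5435 0.2658 0.0771] [0.5278 0.2579 0.0336]
153 [199 200 208] [0.5437 0.2644 0.0764] [0.5288 0.258  0.0447]
156 [200 201 208] [0.5438 0.2635 0.078 ] [0.5298 0.2581 0.0549]
159 [197 200 208] [0.5439 0.2622 0.0774] [0.5306 0.2581 0.0627]
162 [199 200 209] [0.5441 0.2608 0.0769] [0.5315 0.2585 0.0723]
165 [165 158 151] [0.5442 0.2598 0.0778] [0.532  0.2581 0.0766]
168 [143 123  94] [0.5442 0.2598 0.0841] [0.5326 0.2583 0.0836]
171 [139 120  87] [0.5442 0.2597 0.0893] [0.5331 0.2581 0.0879]
174 [141 120  89] [0.5441 0.2599 0.0953] [0.5337 0.2586 0.0947]
177 [139 122  89] [0.5441 0.2599 0.1   ] [0.5342 0.2588 0.1   ]
180 [137 118  85] [0.5441 0.2601 0.1049] [0.5346 0.2588 0.104 ]
183 [190 166 126] [0.5442 0.259  0.1041] [0.5348 0.2582 0.1053]
186 [189 166 128] [0.5443 0.2584 0.1056] [0.5349 0.2571 0.1051]
189 [189 166 128] [0.5444 0.2573 0.1053] [0.5349 0.2558 0.1039]
192 [187 162 124] [0.5445 0.2562 0.105 ] [0.5351 0.2555 0.1062]
195 [185 161 124] [0.5447 0.2551 0.1046] [0.5352 0.2543 0.1056]
198 [183 162 122] [0.5412 0.2814 0.1918] [0.5353 0.2535 0.1062]
201 [181 159 119] [0.5449 0.2533 0.1052] [0.5354 0.2524 0.1057]
204 [179 156 118] [0.545  0.2521 0.1046] [0.5354 0.251  0.1048]
207 [180 157 121] [0.5451 0.2512 0.105 ] [0.5354 0.2498 0.1044]
210 [175 156 115] [0.5452 0.2504 0.1057] [0.5356 0.2491 0.1051]
213 [174 154 116] [0.5454 0.2491 0.1048] [0.5357 0.2481 0.1053]
```

View pics/w7.png

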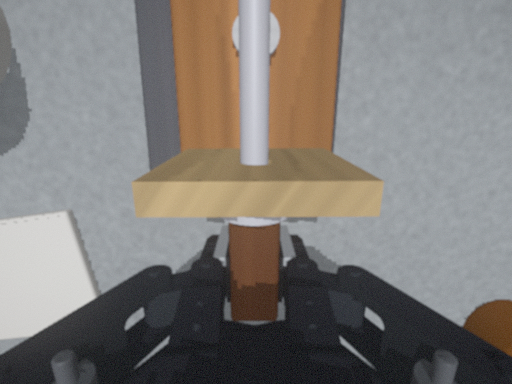

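The wrist view shows the rod through the near post, with the collar at (257,220) almost against the post's edge. About 3–4 mm remain.

In the tool's units: 0.0015 m / 0.6 = 0.0025, 0.001 m / 0.6 = 0.0017.

Emit:
move_arm(plan=[{"delta_pos": [0.0008,0,0],"turn": [0,0,0],"fingers": 1.0},{"delta_pos": [0.0017,0,0],"turn": [0,0,0],"fingers": 1.0},{"delta_pos": [0.0025,0,0],"turn": [0,0,0],"fingers": 1.0},{"delta_pos": [0.0025,0,0],"turn": [0,0,0],"fingers": 1.0}])

```text
clock: 23.4
position: [0.5492, 0.2129, 0.0603]
ee_rot: [0.665, 0.747, 0.0, 0.0]
ft_force: [1.2, 0.0, -3.1]
grip_width: 0.246
grasp_force: 68.5
```

In the tool's units: 0.001 m / 0.6 = 0.0017, 0.0005 m / 0.6 = 0.0008.

Emit:
move_arm(plan=[{"delta_pos": [0.0008,0,0],"turn": [0,0,0],"fingers": 1.0},{"delta_pos": [0.0017,0,0],"turn": [0,0,0],"fingers": 1.0},{"delta_pos": [0.0017,0,0],"turn": [0,0,0],"fingers": 1.0}])

```text
clock: 23.78
position: [0.5491, 0.2138, 0.0603]
ee_rot: [0.665, 0.747, 0.0, 0.0]
ft_force: [0.8, -0.5, -4.2]
grip_width: 0.252
grasp_force: 68.5
```

In the tool's units: 0.0005 m / 0.6 = 0.0008.

Emit:
move_arm(plan=[{"delta_pos": [0.0008,0,0],"turn": [0,0,0],"fingers": 1.0},{"delta_pos": [0.0008,0,0],"turn": [0,0,0],"fingers": 1.0},{"delta_pos": [0.0008,0,0],"turn": [0,0,0],"fingers": 1.0}])

```text
clock: 24.15
position: [0.549, 0.2144, 0.0603]
ee_rot: [0.665, 0.747, 0.0, 0.0]
ft_force: [0.9, -0.5, -3.6]
grip_width: 0.246
grasp_force: 68.5
```

In the tool's units: 0.0005 m / 0.6 = 0.0008.

Emit:
move_arm(plan=[{"delta_pos": [0.0008,0,0],"turn": [0,0,0],"fingers": 1.0},{"delta_pos": [0.0008,0,0],"turn": [0,0,0],"fingers": 1.0},{"delta_pos": [0.0008,0,0],"turn": [0,0,0],"fingers": 1.0}])

```text
clock: 24.52
position: [0.549, 0.2148, 0.0603]
ee_rot: [0.665, 0.747, 0.0, 0.0]
ft_force: [1.9, -0.6, -2.9]
grip_width: 0.249
grasp_force: 68.5
```

In the tool's units: 0.0005 m / 0.6 = 0.0008.

Emit:
move_arm(plan=[{"delta_pos": [0.0008,0,0],"turn": [0,0,0],"fingers": 1.0},{"delta_pos": [0.0008,0,0],"turn": [0,0,0],"fingers": 1.0},{"delta_pos": [0.0008,0,0],"turn": [0,0,0],"fingers": 1.0}])

```text
clock: 24.9
position: [0.5489, 0.2153, 0.0603]
ee_rot: [0.665, 0.747, 0.0, 0.0]
ft_force: [0.3, -1.2, -3.0]
grip_width: 0.244
grasp_force: 68.5
```

In the tool's units: 0.0005 m / 0.6 = 0.0008.

Emit:
move_arm(plan=[{"delta_pos": [0.0008,0,0],"turn": [0,0,0],"fingers": 1.0},{"delta_pos": [0.0008,0,0],"turn": [0,0,0],"fingers": 1.0},{"delta_pos": [0.0008,0,0],"turn": [0,0,0],"fingers": 1.0}])

```text
clock: 25.28
position: [0.5488, 0.2158, 0.0603]
ee_rot: [0.665, 0.747, 0.0, 0.0]
ft_force: [2.6, -0.5, -2.7]
grip_width: 0.248
grasp_force: 68.5
```

In the tool's units: 0.0005 m / 0.6 = 0.0008.

Emit:
move_arm(plan=[{"delta_pos": [0.0008,0,0],"turn": [0,0,0],"fingers": 1.0},{"delta_pos": [0.0008,0,0],"turn": [0,0,0],"fingers": 1.0},{"delta_pos": [0.0008,0,0],"turn": [0,0,0],"fingers": 1.0}])

```text
clock: 25.65
position: [0.5488, 0.2161, 0.0603]
ee_rot: [0.665, 0.747, -0.0, 0.0]
ft_force: [0.5, -1.8, -2.9]
grip_width: 0.244
grasp_force: 68.6
```

In the tool's units: 0.0005 m / 0.6 = 0.0008.

Emit:
move_arm(plan=[{"delta_pos": [0.0008,0,0],"turn": [0,0,0],"fingers": 1.0},{"delta_pos": [0.0008,0,0],"turn": [0,0,0],"fingers": 1.0},{"delta_pos": [0.0008,0,0],"turn": [0,0,0],"fingers": 1.0}])

```text
clock: 26.02
position: [0.5488, 0.2162, 0.0603]
ee_rot: [0.665, 0.747, -0.0, 0.0]
ft_force: [0.9, -5.1, -0.5]
grip_width: 0.245
grasp_force: 68.9
```

In the tool's units: 0.0005 m / 0.6 = 0.0008.

Emit:
move_arm(plan=[{"delta_pos": [0.0008,0,0],"turn": [0,0,0],"fingers": 1.0},{"delta_pos": [0.0008,0,0],"turn": [0,0,0],"fingers": 1.0},{"delta_pos": [0.0008,0,0],"turn": [0,0,0],"fingers": 1.0}])

```text
clock: 26.4
position: [0.5488, 0.2162, 0.0603]
ee_rot: [0.665, 0.747, -0.001, 0.0]
ft_force: [0.2, -6.2, -1.2]
grip_width: 0.252
grasp_force: 69.0
```

In the tool's units: 0.0005 m / 0.6 = 0.0008.

Emit:
move_arm(plan=[{"delta_pos": [0.0008,0,0],"turn": [0,0,0],"fingers": 1.0},{"delta_pos": [0.0008,0,0],"turn": [0,0,0],"fingers": 1.0},{"delta_pos": [0.0008,0,0],"turn": [0,0,0],"fingers": 1.0}])

```text
clock: 26.78
position: [0.5488, 0.2162, 0.0603]
ee_rot: [0.665, 0.747, -0.001, 0.001]
ft_force: [1.0, -8.9, 1.2]
grip_width: 0.249
grasp_force: 69.1
```

Contact: the reaction has risen to about 9 N while the hand stopped moving, so the collar is flush. I'm easing down and letting go.

In the tool's units: 0.0013 m / 0.6 = 0.0022, 0.0007 m / 0.6 = 0.0012.

Emit:
move_arm(plan=[{"delta_pos": [-0.0008,0,0.0012],"turn": [0,0,0],"fingers": 1.0},{"delta_pos": [-0.0008,0,0.0022],"turn": [0,0,0],"fingers": 1.0},{"delta_pos": [-0.0008,0,0.0022],"turn": [0,0,0],"fingers": 1.0}])

```text
clock: 27.15
position: [0.549, 0.2162, 0.0591]
ee_rot: [0.665, 0.747, -0.0, 0.001]
ft_force: [1.6, -7.6, 0.9]
grip_width: 0.248
grasp_force: 69.1
```

Emit:
move_arm(plan=[{"delta_pos": [0,0,0],"turn": [0,0,0],"fingers": 0.7},{"delta_pos": [0,0,0],"turn": [0,0,0],"fingers": 0.6},{"delta_pos": [0,0,0],"turn": [0,0,0],"fingers": 0.4},{"delta_pos": [0,0,0],"turn": [0,0,0],"fingers": 0.3},{"delta_pos": [0,0,0],"turn": [0,0,0],"fingers": 0.3},{"delta_pos": [0,0,0],"turn": [0,0,0],"fingers": 0.3}], force=20)

```text
clock: 27.9
position: [0.5487, 0.2173, 0.059]
ee_rot: [0.665, 0.747, 0.0, 0.0]
ft_force: [0.8, 0.4, 0.9]
grip_width: 0.702
grasp_force: 0.0
```

Run:
```python
from h import *
w=cam("wrist"); save(w,"w8"); print(get_obs()["ft_force"])
W=w["color"][130:384,120:400]; cv2.imwrite("pics/w8.png",cv2.resize(W,None,fx=2,fy=2)[:,:,::-1])
```

```text
[-1.61354459  0.2982811   0.21968598]
```

View pics/w8.png

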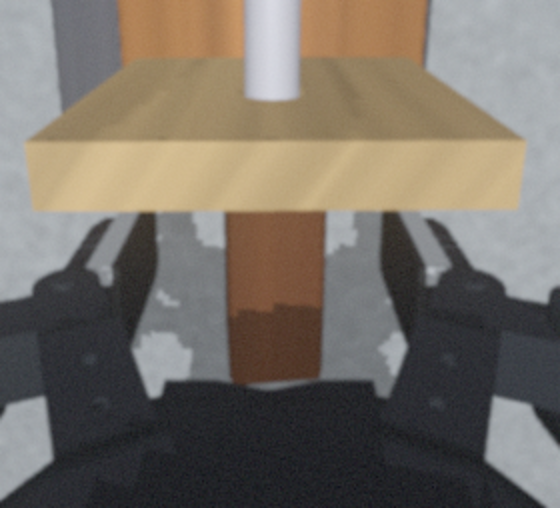

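The handle is free of both fingers, and the collar is hidden under the post's edge. I'm retreating upward.

In the tool's units: -0.15 m / 0.6 = -0.25, -0.13 m / 0.6 = -0.2167.

Emit:
move_arm(plan=[{"delta_pos": [0,0,-0.0167],"turn": [0,0,0],"fingers": 0.3},{"delta_pos": [0,0,-0.05],"turn": [0,0,0],"fingers": 0.3},{"delta_pos": [0,0,-0.1],"turn": [0,0,0],"fingers": 0.3},{"delta_pos": [-0.05,0,-0.1667],"turn": [0,0,0],"fingers": 0.3},{"delta_pos": [-0.1167,0,-0.2167],"turn": [0,0,0],"fingers": 0.3},{"delta_pos": [-0.1833,0,-0.25],"turn": [0,0,0],"fingers": 0.3},{"delta_pos": [-0.1833,0,-0.25],"turn": [0,0,0],"fingers": 0.3},{"delta_pos": [-0.1833,0,-0.25],"turn": [0,0,0],"fingers": 0.3}])

```text
clock: 28.95
position: [0.5614, 0.1087, 0.2099]
ee_rot: [0.664, 0.747, 0.0, 0.0]
ft_force: [0.2, 0.2, 0.6]
grip_width: 0.701
grasp_force: 0.0
```

Run:
```python
from h import *
o=get_obs(); print(o["clock"],o["position"],o["ft_force"])
w=cam("wrist"); P=cloud(w); g=w["color"].astype(int); t=cam("top")
m=(P[...,2]>.055)&(P[...,2]<.115)&(w["range_z"]>0)&(abs(P[...,0]-.54)<.06)&(P[...,1]>.15)&(P[...,1]<.47)
gray=m&(g.min(2)>110)&(np.ptp(g,axis=2)<40)
for lo,hi in((.2,.262),(.262,.37),(.385,.47)):
    k=gray&(P[...,1]>lo)&(P[...,1]<hi); 
    if k.sum(): p=P[k]; print(lo,k.sum(),p.min(0).round(4),p.max(0).round(4))
k=m&(P[...,2]>.1); print("tops y",np.percentile(P[k][:,1],[0.5,50,99.5]))
W=np.zeros((500,768,3),np.uint8); W[:384,:512]=w["color"]; W[:320,512:]=cv2.resize(t["color"][160:240,75:139],None,fx=4,fy=4); 
cv2.imwrite("pics/w9.png",W[:,:,::-1])
```

```text
28.95 [0.56138349 0.10869625 0.20989874] [0.18183827 0.22731112 0.56206596]
0.2 315 [0.5056 0.2398 0.0729] [0.5859 0.2532 0.1056]
tops y [0.243508   0.25138146 0.25989179]
```

View pics/w9.png

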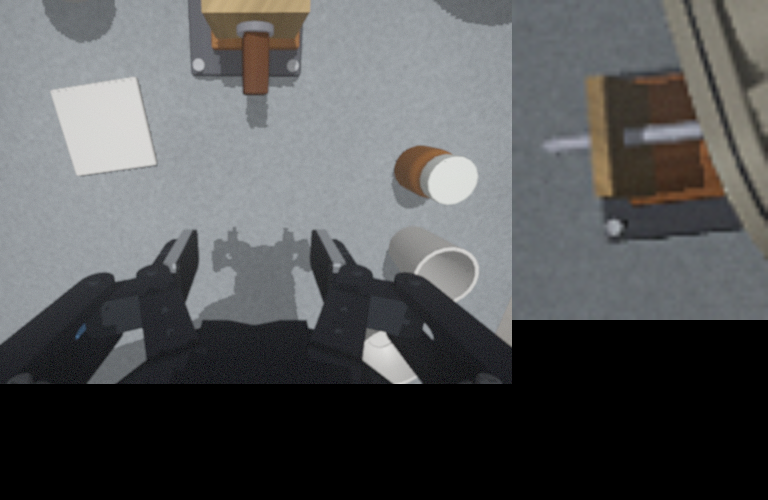

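The collar at (255,28) sits against the post face, and the nose stands out beyond the far post at (545,147) in the top crop. The bar is home and the robot is clear.

Run:
```python
from h import *
t=cam("top"); a=onplane(t,[[83.0,196.6]],.07)[0]; print("nose",a,"beyond near outer face (0.5444,0.2478):",np.hypot(a[0]-.5444,a[1]-.2478))
if np.hypot(a[0]-.5444,a[1]-.2478)>.183: print(hand_in())
```

```text
nose [0.52212636 0.43294893 0.07      ] beyond near outer face (0.5444,0.2478): 0.1864838928669555
the job is handed in; nothing more can be done
None
```

The bar is threaded nose first through both posts, pushed in until the collar met the near post (about 9 N of push) and released, and the job is handed in at about 29 s. A last camera check put the nose 186 mm past the near post's face against the nominal 190 mm, so I judged the collar flush mainly from that stop.

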